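Offer up a pull-off head in the bonding template

TASK

We are bonding the next pull-off test head. Swing the template's hold-down arm aside by a quarter turn or so to clear the window, then take the clean pull head (threaded stud up) out of the parts tray, carry it over the resin tubs and the cup without disturbing them, and lower its square plate into the template's square window without knocking the template; leave the other parts where they are. Stop and finish there still holding it by the stud: level, centred and square in the window with a clear gap all round, hovering about 6 mm above the concrete and touching neither concrete nor template, so that I can run the resin in underneath.

Things in the scene. Friction and masses are not known exactly. Their poses are not given: they have to be found in the camera images.
- pull_head: clean steel pull head: plate 50 x 50 x 10 mm, on its centre a vertical round stud of 20 mm diameter that ends 42 mm above the plate's underside (full width from 16 mm up); about 0.23 kg. Stands stud up in one of the tray's three compartments (which one varies). Origin: centre of the plate's underside; x, y square to the plate's sides, z up the stud
- tray: shallow grey parts tray 83 x 245 x 20 mm with walls and floor 3 mm thick, fixed on the worktop, three compartments (about 77 mm square inside, 80 mm apart) in a row along its own y. Besides the clean pull head they hold one used head and one mortar cube. Origin: centre of its underside, on the worktop
- used_head: used pull head, 57 x 50 x 50 mm, lying on its stud with torn concrete on its face, in another compartment of the tray; leave it. Origin: centre of its underside
- mortar_cube: 40 mm grey mortar cube in another compartment of the tray; leave it. Origin: centre of its underside
- template: bonding template fixed on the concrete slab at the robot's right: aluminium plate 150 (x) x 130 (y) x 10 mm on 4 mm feet, its top 14 mm above the concrete, with a 62 x 62 mm window through it. Its edges are 55 mm to -x and 95 mm to +x of the window's centre; corner screws rise 10 mm above it. Origin: at point window; x points from the window to the arm's post, z up
- window (a point): centre of the template's square window at the height of the concrete surface (z = 0 here is the concrete); axes along the window's sides, z up
- pivot (a point): on the vertical axis of the hold-down arm, 70 mm from the window's centre along the template's +x, 65 mm above the concrete; the post's top with its screw ends 79 mm above the concrete
- hold_arm (a joint): angle of the hold-down arm (rad): 0 = from its post straight across the window's centre (template -x); grows counter-clockwise from above, the free end going to template -y, to a stop at 1.9. Starts at 0 to 0.35; stays where left (friction under 1 N at the knob). Bar 20 mm wide, 60 to 70 mm above the concrete; a press screw on it, 70 mm from the pivot, hangs down to 46 mm
- hold_knob (a point): the black round grip knob standing upright at the arm's free end, 112 mm from the pivot axis: 22 mm diameter, 36 mm tall (70 to 106 mm above the concrete, on top of the bar). This point is on its axis, 21 mm above the bar's top
- resin_a: screw-lid tub, 68 mm diameter, 70 mm tall, standing between tray and template; origin: centre of its underside
- resin_b: smaller screw-lid tub, 58 mm diameter, 60 mm tall, standing between tray and template; origin: centre of its underside
- mixing_cup: empty light mixing cup, 60 mm diameter, 64 mm tall, standing between tray and template; origin: centre of its underside
- slab_head: used pull head, 57 x 50 x 50 mm, lying on the concrete slab to the right of the template; leave it. Origin: centre of its underside

How it is judged:
On the way, in this order (a step that is already met when the one before it is completed fails the run):
1. the hold-down arm is swung clear of the window (value of joint hold_arm above 1.2 rad), for 0.2 s.
2. the clean pull head is lifted out of the tray in the gripper (height (world z) of pull_head above 0.06 m and contact force between pull_head and the fingers above 1 N), for 0.2 s.
At the end, for the whole second after the job is handed in: Pull head held at rest in the window: underside 3 to 10 mm above the concrete, centre within 4.5 mm of the window's, square to it within 0.09 rad (any quarter turn), tilt under 0.06 rad, not touching the template; hold-down arm still at 1.2 rad or more (z of pull_head in the frame of window between 0.003 and 0.01 m and horizontal distance between pull_head and window below 0.0045 m and (angle between the x axis of pull_head and the x axis of window, either way round below 0.09 rad or angle between the x axis of pull_head and the y axis of window, either way round below 0.09 rad) and angle between pull_head's own z axis and vertical below 0.06 rad and contact force between pull_head and the fingers above 1 N and contact force between pull_head and template below 0.1 N and linear speed of pull_head below 0.01 m/s and value of joint hold_arm above 1.2 rad); the arm keeps its last pose, push and grip.
It fails at once if a resin tub or the mixing cup is pushed more than 30 mm or knocked over (distance of any of resin_a, resin_b, mixing_cup from where it was at the start of the episode above 0.03 m or angle between any of resin_a, resin_b, mixing_cup's own z axis and vertical above 0.5 rad).
It fails at once if the pull head is knocked hard against the template (over 8 N) (contact force between pull_head and template above 8 N).
It fails at once if a used head or the mortar cube is carried off or pushed more than 50 mm (distance of any of used_head, mortar_cube, slab_head from where it was at the start of the episode above 0.05 m).
It also fails if it takes over 64 s, if anything falls off the work surface, if the arm or the gripper's body presses on something with over 40 N, if the wrist force passes 120 N, or if a joint passes its speed limit or range.

ROBOT

A 6-joint arm with a two-finger parallel gripper is mounted at the origin on a cart in front of the work surface, level with it; the furniture and walls round the work are solid. World frame = base frame: x ahead of the robot, y to its left, z up, the work surface at z = 0. Lengths are in m, angles in rad, forces in N, time in s.
With the tool pointing down it reaches from about 0.275 to 0.75 m from the base axis. Payload 10.2 kg.
Tool frame: the origin (TCP) lies midway between the tips of the shut fingers; the grasp point (between the pads) lies 19 mm behind it; z points along the fingers, y is the line along which they close (so a half turn about z gives the same grasp; the last joint's range is limited). The gripper opens to 85 mm and grips with 20 to 120 N. Pads are 22 mm wide; open, the fingers measure 114 mm over their backs; the gripper's body (76 mm by 85 mm) begins 54 mm behind the grasp point. The pads swing forward as they close: fully open they stand 13 mm farther back than shut.
Start: joints at [-1.43, 0.313, 1.498, -0, 1.331, -0.223], TCP at [0.187, -0.491, 0.231] pointing down, gripper open.
Joint ranges: [-2.94, 2.94], [-0.97, 2.17], [0.19, 2.56], [-1.23, 4.37], [0.02, 3.11], [-2.88, 2.88]. Speed limits (rad/s): [2.39, 2.39, 3.01, 3.14, 3.14, 3.14].

INTERFACE

Orientations are given as a unit quaternion [w, x, y, z].
In Python, from bench import ctrl gives the robot as it stands.
- The arm moves only by the shell command python3 nudge.py FILE [FORCE], which reads ROWS from the file FILE. ROWS is a JSON list of rows, 1 to 20 of them, each of 5 numbers: dx, dy, dz in m, then a turn about the tool's z in rad, then the opening from 0.0 (shut) to 1.0 (fully open); each row is the pose to reach, as a shift and turn from the pose commanded when the command began, along the tool's axes at that moment; what a row does not reach only later rows make up. A row lasts 1/8 s, in which the tool goes at most 0.0625 m and 0.188 rad, less where a joint would pass 70% of its speed; a pose out of reach is approached as far as the arm can. The fingers move at their own pace and stop on an object; FORCE is the grip in N (left out, the last holds). Time passes only in rows, so rows that do not move let the fingers close. It prints the time, the measured TCP pose, the force, the opening and the grip force at its end. Input that does not fit is refused with a message, and nothing moves.
- ctrl.sense(): the state, without advancing time (a new reading comes with each control period).
- ctrl.camera(name): name is "side" or "top" or "wrist"; returns the picture (400x640x3 uint8, blue, green, red); there is no depth.
- ctrl.camera_info(name): a dict with "fx", "fy", "cx", "cy" (pixels), "pose" (4x4, takes a point from camera to world coordinates). Camera axes: x right, y down, z forward; pixel columns grow to the right and rows downward; lengths in m; the calibration is good to about 2 mm. A picture is of the moment at which its call begins: read the wrist's pose just before it. camera_info takes no time and is no camera call; for the wrist camera it gives the pose at the moment of the call.
- ctrl.job_done(): hands the job in; it is judged then, once.
The state is a dict: "clock": time; "joints": joint angles; "joint_vel": joint speeds; "tau": joint torques, N m; "ee_pos": TCP position; "eef_rot": TCP orientation; "force": force on the tool from outside, world axes, zero at the start; "torque": the same for the moment, N m; "gripper_width": opening from 0.0 (shut) to 1.0 (fully open); "gripper_force": force on a finger pad.
Only numpy, scipy, OpenCV 4.12 (cv2) and the standard library are available. Lean on these libraries where they do the work, as an engineer would, in place of code of your own. Each camera call takes 0.05 s, during which the arm holds its last target. There are 200 camera calls.

## Working session

There is one attempt and no reset: what is moved stays moved. The work goes in short steps, Python scripts to look and compute and a shell command to move; the robot and the scene stay as the last step left them, time stands still between calls to the robot, and variables do not carry over. Pictures are saved under pics/ and viewed, at most 10 in all, crops included, and the job is handed in when it is done.

```bash
ls; mkdir -p pics; python3 - <<'E'
from bench import ctrl
import cv2
s=ctrl.sense();print(s)
for n in("top","side","wrist"):
    i=ctrl.camera_info(n);print(n,i)
    cv2.imwrite(f"pics/{n}0.png",ctrl.camera(n))
E
```

```text
bench.py
nudge.py
pics
{'clock': 0.0, 'joints': array([-1.43036121e+00,  3.13474329e-01,  1.49846200e+00,  1.86151491e-05,
        1.33099668e+00, -2.23394098e-01]), 'joint_vel': array([-0.00042218, -0.00118471,  0.00080053, -0.00026378,  0.00052657,
       -0.00085218]), 'tau': array([-1.57129241e-03, -4.12267721e+01, -2.59744459e+01, -2.87244438e-04,
        4.13846123e-03,  1.40860482e-05]), 'ee_pos': array([ 0.18678215, -0.49036767,  0.23071325]), 'eef_rot': array([-6.69224900e-04,  9.83499299e-01,  1.80910695e-01,  3.68225834e-05]), 'force': array([ 0.16923994, -0.22858977,  0.35900239]), 'torque': array([ 0.04768047, -0.0164332 , -0.0228975 ]), 'gripper_force': 0.0, 'gripper_width': 0.993991805551223}
top {'fx': 493.5396340671146, 'fy': 493.5396340671146, 'cx': 321.180708769986, 'cy': 196.02489617863307, 'pose': array([[ 0.0286855 , -0.98723756,  0.15664972,  0.2689099 ],
       [-0.99940737, -0.03130907, -0.01430575, -0.05876156],
       [ 0.01902773, -0.15614652, -0.98755061,  1.4836943 ],
       [ 0.        ,  0.        ,  0.        ,  1.        ]])}
side {'fx': 455.2996983795645, 'fy': 455.2996983795645, 'cx': 320.00590649386265, 'cy': 195.20924059103436, 'pose': array([[ 0.88118147, -0.31442531,  0.35306648, -0.03355724],
       [-0.47248083, -0.55918676,  0.68122833, -1.07553132],
       [-0.01676533, -0.76710292, -0.64130494,  1.04950671],
       [ 0.        ,  0.        ,  0.        ,  1.        ]])}
wrist {'fx': 351.5584209804273, 'fy': 351.5584209804273, 'cx': 319.98167240907736, 'cy': 200.68399864731288, 'pose': array([[ 3.55457176e-01, -8.90396020e-01, -2.84332768e-01,
         2.60506570e-01],
       [-9.34692356e-01, -3.38816044e-01, -1.07489014e-01,
        -4.62253438e-01],
       [-6.28713414e-04,  3.03971407e-01, -9.52680948e-01,
         3.73575547e-01],
       [ 0.00000000e+00,  0.00000000e+00,  0.00000000e+00,
         1.00000000e+00]])}
```

View pics/top0.png

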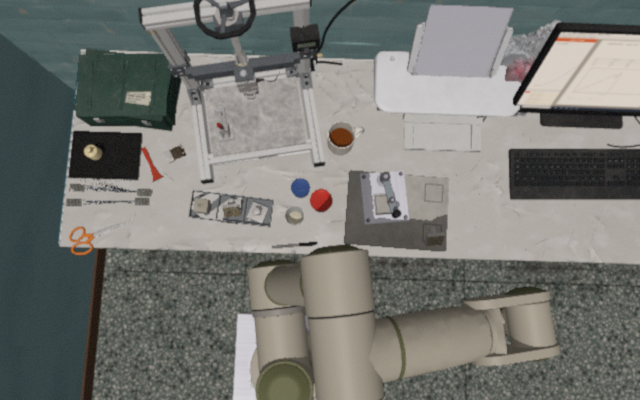

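View pics/side0.png

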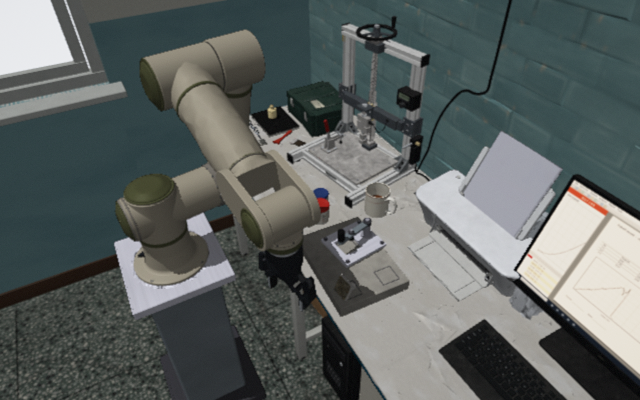

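View pics/wrist0.png

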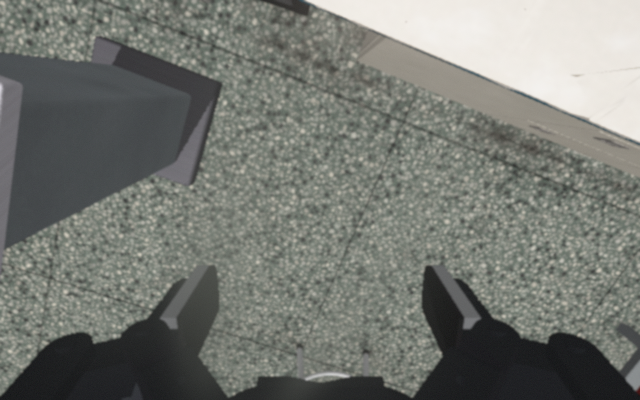

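The top view shows the tray around (231,208), tubs at (300,187) blue and (321,200) red, cup at (295,215). The template is around (385,195), with its post near (386,177) and the knob near (396,212). The side view shows the template at (355,243). The wrist camera sees only the floor.

```bash
cat > h.py <<'E'
from bench import ctrl
import cv2, numpy as np
from scipy.spatial.transform import Rotation as R
def ray(i,u,v):
    d=i["pose"][:3,:3]@np.array([(u-i["cx"])/i["fx"],(v-i["cy"])/i["fy"],1]); return i["pose"][:3,3],d/np.linalg.norm(d)
def onz(i,u,v,z):
    o,d=ray(i,u,v); return o+d*(z-o[2])/d[2]
def tri(*obs):
    A=np.zeros((3,3));b=np.zeros(3)
    for i,u,v in obs:
        o,d=ray(i,u,v);P=np.eye(3)-np.outer(d,d);A+=P;b+=P@o
    x=np.linalg.solve(A,b); return x,[round(1e3*np.linalg.norm(np.cross(x-o,d)),1) for o,d in (ray(*q) for q in obs)]
def proj(i,p):
    q=i["pose"][:3,:3].T@(np.array(p)-i["pose"][:3,3]); return i["fx"]*q[0]/q[2]+i["cx"],i["fy"]*q[1]/q[2]+i["cy"]
def Rt():
    s=ctrl.sense(); q=s["eef_rot"]; return s["ee_pos"],R.from_quat([q[1],q[2],q[3],q[0]]).as_matrix()
E
python3 - <<'E'
from h import *
t=cv2.imread("pics/top0.png");
a=cv2.resize(t[165:255,180:300],None,fx=6.6,fy=6.6,interpolation=cv2.INTER_CUBIC)[:,:]
b=cv2.resize(t[160:250,340:460],None,fx=6.6,fy=6.6,interpolation=cv2.INTER_CUBIC)
cv2.imwrite("pics/crop1.png",np.vstack([cv2.resize(a,(396*2-200,297)),cv2.resize(b,(396*2-200,297))]))
cv2.imwrite("pics/crop1.png",np.hstack([cv2.resize(a,(400,300)),cv2.resize(b,(400,300))]))
i=ctrl.camera_info("top")
for n,u,v,z in[("knob",396,212,.13),("post",386,177,.1),("tray",231,208,0.02),("blue",300,187,.07),("red",321,200,.06),("cup",295,215,.06)]:print(n,onz(i,u,v,z).round(3))
p,Rm=Rt();print(p,Rm.round(3))
E
```

```text
knob [ 0.445 -0.287  0.13 ]
post [ 0.549 -0.263  0.1  ]
tray [0.456 0.188 0.02 ]
blue [ 0.518 -0.017  0.07 ]
red [ 0.483 -0.079  0.06 ]
cup [ 0.437 -0.005  0.06 ]
[ 0.18677399 -0.490449    0.23087931] [[ 0.935  0.356 -0.   ]
 [ 0.356 -0.935  0.001]
 [ 0.    -0.001 -1.   ]]
```

View pics/crop1.png

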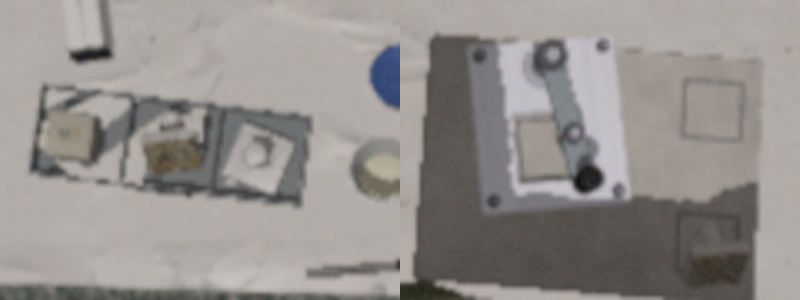

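The crop shows the clean head in the right compartment, with its stud top at about top-view px (257,212). The mortar cube is in the left compartment and the used head in the middle one. The template window is near px (382,204), the knob at (396,214) and the post at (385,177). I'll bring the wrist camera over the template next.

```bash
echo '[[0.05, -0.015, -0.03, 0.05, 0.5], [0.11, -0.03, -0.06, 0.1, 0.5], [0.17, -0.05, -0.07, 0.15, 0.5], [0.23, -0.065, -0.07, 0.2, 0.5], [0.29, -0.08, -0.07, 0.25, 0.5], [0.34, -0.096, -0.07, 0.27, 0.5], [0.34, -0.096, -0.07, 0.27, 0.5], [0.34, -0.096, -0.07, 0.27, 0.5]]' > path.dat && python3 nudge.py path.dat
python3 - <<'E'
from h import *
import pickle
i=ctrl.camera_info("wrist");im=ctrl.camera("wrist");cv2.imwrite("pics/w1.png",im);pickle.dump(i,open("w1.pkl","wb"))
E
```

```text
clock: 1.15
ee_pos: [0.4701, -0.2802, 0.301]
eef_rot: [-0.0, 0.999, 0.047, -0.0]
force: [0.8, 0.7, 1.0]
gripper_width: 0.498
gripper_force: 0.0
```

View pics/w1.png

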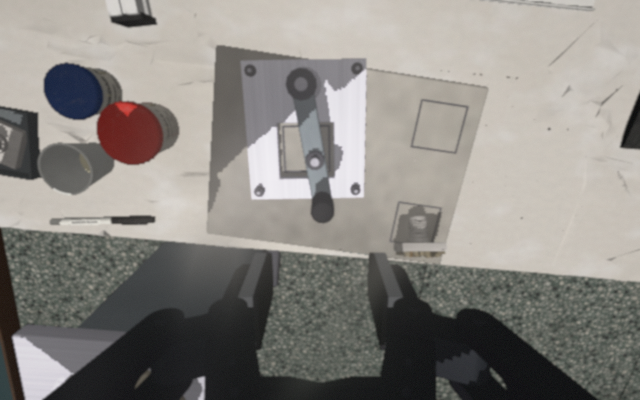

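The wrist view shows the template square to the image, with screws at (250,70), (358,69), (260,190) and (355,189). The post is at (301,83), the knob top near (322,203), and the window spans about (279..333, 124..177). The tubs and cup are at the left. I'll triangulate with the top view and a second wrist view.

```bash
echo '[[0.05, -0.02, 0.01, 0, 0.5], [0.09, -0.04, 0.03, 0, 0.5], [0.09, -0.04, 0.03, 0, 0.5], [0.09, -0.04, 0.03, 0, 0.5]]' > path.dat && python3 nudge.py path.dat
cat >> h.py <<'E'
def darkblob(im,u,v,r,th=60):
    g=im.max(2); u,v=int(round(u)),int(round(v)); y0,x0=max(v-r,0),max(u-r,0)
    m=(g[y0:v+r+1,x0:u+r+1]<th).astype(np.uint8)
    n,l,s,c=cv2.connectedComponentsWithStats(m)
    if n<2: return None
    k=1+np.argmax(s[1:,4]); return c[k]+[x0,y0],s[k]
E
python3 - <<'E'
from h import *
import pickle
i2=ctrl.camera_info("wrist");im2=ctrl.camera("wrist");cv2.imwrite("pics/w2.png",im2);pickle.dump(i2,open("w2.pkl","wb"))
i1=pickle.load(open("w1.pkl","rb"));im1=cv2.imread("pics/w1.png")
T=ctrl.camera_info("top");t=cv2.imread("pics/top0.png")
f=lambda x,y:(340+(x-400)/3.333,160+y/3.333)
for n,a,b in[("s1",(250,70),f(479,56)),("s2",(358,69),f(603,46)),("s3",(260,190),f(494,201)),("s4",(355,189),f(619,190)),("post",(301,83),f(550,55)),("knob",(322,203),f(588,180))]:
    x,e=tri((i1,*a),(T,*b)); r=12 if n=="knob" else 8
    d1=darkblob(im1,*a,r,90); 
    p=proj(i2,onz(i1,*a,.15 if n=="knob" else .07)); d2=darkblob(im2,*p,r+6,90)
    print(n,x.round(4),e,d1,np.round(p),d2)
    if d1 and d2: print("   ",*tri((i1,*d1[0]),(i2,*d2[0])))
print(i2["pose"][:3,3])
E
```

```text
clock: 1.7
ee_pos: [0.5555, -0.233, 0.2717]
eef_rot: [0.0, 0.999, 0.046, 0.0]
force: [-0.4, 0.5, -0.1]
gripper_width: 0.498
gripper_force: 0.0
s1 [ 0.5574 -0.2013  0.0637] [np.float64(2.5), np.float64(2.5)] (array([249.92207792,  70.22077922]), array([ 3,  3, 11, 11, 77], dtype=int32)) [289. 164.] (array([287.10344828, 161.27586207]), array([ 7,  6, 11, 12, 87], dtype=int32))
    [ 0.55945985 -0.19825038  0.05551826] [np.float64(0.1), np.float64(0.1)]
s2 [ 0.5701 -0.3114  0.0571] [np.float64(2.0), np.float64(2.0)] (array([356.15789474,  67.94736842]), array([ 2,  2, 10, 11, 57], dtype=int32)) [397. 163.] (array([393.88461538, 156.38461538]), array([ 7,  5,  9,  5, 26], dtype=int32))
    [ 0.57282073 -0.30898048  0.04648845] [np.float64(0.5), np.float64(0.5)]
s3 [ 0.4297 -0.2163  0.0548] [np.float64(2.6), np.float64(2.6)] None [295. 275.] (array([293.54285714, 271.42857143]), array([ 9,  8,  8,  6, 35], dtype=int32))
s4 [ 0.4418 -0.3255  0.054 ] [np.float64(2.7), np.float64(2.7)] None [391. 274.] (array([391.64487633, 278.30918728]), array([  0,   3,  29,  26, 566], dtype=int32))
post [ 0.5499 -0.2566  0.1123] [np.float64(2.2), np.float64(2.2)] (array([301.47445255,  82.2919708 ]), array([  0,   0,  17,  17, 137], dtype=int32)) [340. 176.] (array([341.57603687, 173.25806452]), array([  5,   4,  24,  19, 217], dtype=int32))
    [ 0.5531942  -0.25393399  0.06364428] [np.float64(1.2), np.float64(1.2)]
knob [ 0.442  -0.2871  0.1189] [np.float64(3.0), np.float64(3.0)] (array([322.09421842, 204.25267666]), array([  2,   0,  22,  25, 467], dtype=int32)) [367. 310.] (array([368.86612245, 309.8644898 ]), array([   0,    0,   37,   37, 1225], dtype=int32))
    [ 0.45202648 -0.28435019  0.14835989] [np.float64(1.2), np.float64(1.2)]
[ 0.63394561 -0.22512909  0.41444695]
```

View pics/w2.png

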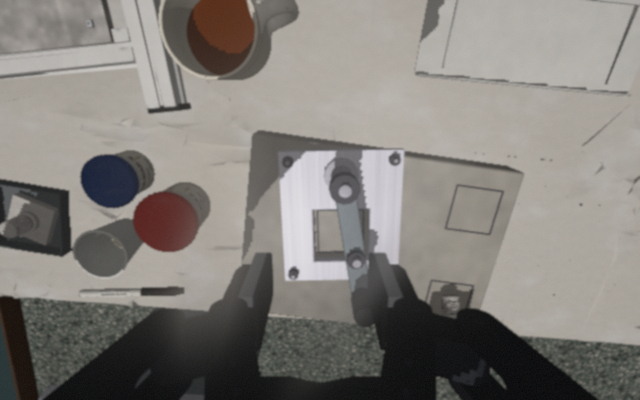

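In this view the screws are at (288,161), (395,159) and (293,272), with the post top at (345,187). A finger partly hides the knob near (365,305). The window spans about (313..368, 209..261).

```bash
python3 - <<'E'
from h import *
import pickle
i1=pickle.load(open("w1.pkl","rb"));i2=pickle.load(open("w2.pkl","rb"));T=ctrl.camera_info("top")
f=lambda x,y:(340+(x-400)/3.333,160+y/3.333)
for n,a,b,c in[("s1",(250,70),(288,161),f(479,56)),("s2",(357.5,68.5),(395,158.5),f(603,46)),("s3",(260,190),(293.5,272),f(494,201)),("post",(301,83),(345,187),f(550,55)),("press",(314.5,159),(356.5,259),f(572,132))]:
    x,e=tri((i1,*a),(i2,*b)); y,g=tri((i1,*a),(i2,*b),(T,*c));print(n,x.round(4),e,y.round(4),g)
for z in(.11,.13,.15):print(z,onz(i1,322,203,z),onz(T,*f(588,180),z))
E
```

```text
s1 [ 0.5598 -0.1989  0.0564] [np.float64(0.3), np.float64(0.3)] [ 0.5588 -0.2004  0.0571] [np.float64(1.8), np.float64(1.8), np.float64(3.6)]
s2 [ 0.5719 -0.3096  0.0521] [np.float64(0.1), np.float64(0.1)] [ 0.5714 -0.3116  0.0491] [np.float64(1.9), np.float64(1.2), np.float64(3.1)]
s3 [ 0.4307 -0.2137  0.0535] [np.float64(0.2), np.float64(0.2)] [ 0.4298 -0.2153  0.0531] [np.float64(1.7), np.float64(1.9), np.float64(3.6)]
post [ 0.5517 -0.2552  0.1092] [np.float64(0.4), np.float64(0.4)] [ 0.5507 -0.2565  0.1067] [np.float64(2.0), np.float64(0.8), np.float64(2.8)]
press [ 0.4851 -0.2733  0.1166] [np.float64(0.2), np.float64(0.2)] [ 0.4833 -0.2748  0.1127] [np.float64(1.9), np.float64(0.7), np.float64(2.5)]
0.11 [ 0.44010555 -0.28454139  0.11      ] [ 0.44237328 -0.29148181  0.11      ]
0.13 [ 0.44661039 -0.28380811  0.13      ] [ 0.43984778 -0.28809357  0.13      ]
0.15 [ 0.45311523 -0.28307483  0.15      ] [ 0.43732228 -0.28470533  0.15      ]
```

The concrete is at z≈0.030 and the template yaw is ≈0.111. The pivot is at (0.5515,-0.2555), the window at (0.482,-0.263) and the knob at (0.444,-0.284), which puts the arm at ≈0.15 rad. I'll straddle the knob.

```bash
echo '[[-0.05, 0.02, 0, -0.08, 0.6], [-0.1, 0.041, 0, -0.169, 0.6], [-0.116, 0.041, 0.03, -0.169, 0.6], [-0.116, 0.041, 0.08, -0.169, 0.6], [-0.116, 0.041, 0.12, -0.169, 0.6], [-0.116, 0.041, 0.145, -0.169, 0.6], [-0.116, 0.041, 0.163, -0.169, 0.6], [-0.116, 0.041, 0.163, -0.169, 0.6]]' > path.dat && python3 nudge.py path.dat 20
python3 - <<'E'
from h import *
p,Rm=Rt(); print(Rm.round(3).tolist())
P=np.array([.5515,-.2555]);y0=np.arctan2(Rm[1,0],Rm[0,0])
for th in np.arange(.261,2.0,.17):
    w=P-.112*np.array([np.cos(th),np.sin(th)])-p[:2]
    print(round(th-.111,2),(Rm[:2,:2].T@w).round(3),round(-(th-y0),3))
E
```

```text
clock: 2.75
ee_pos: [0.4436, -0.2839, 0.1082]
eef_rot: [-0.0, 0.991, 0.13, -0.0]
force: [0.4, -1.3, 0.7]
gripper_width: 0.601
gripper_force: 0.0
[[0.966, 0.258, -0.001], [0.258, -0.966, 0.001], [-0.001, -0.001, -1.0]]
0.15 [-0.  0.] 0.0
0.32 [0.001 0.019] -0.17
0.49 [0.006 0.038] -0.34
0.66 [0.014 0.055] -0.51
0.83 [0.025 0.071] -0.68
1.0 [0.038 0.085] -0.85
1.17 [0.053 0.096] -1.02
1.34 [0.07  0.104] -1.19
1.51 [0.088 0.11 ] -1.36
1.68 [0.107 0.112] -1.53
1.85 [0.126 0.111] -1.7
```

```bash
echo '[[0.001, 0.019, 0, -0.17, 0.6], [0.006, 0.038, 0, -0.34, 0.6], [0.014, 0.055, 0, -0.51, 0.6], [0.025, 0.071, 0, -0.68, 0.6], [0.038, 0.085, 0, -0.85, 0.6], [0.053, 0.096, 0, -1.02, 0.6], [0.07, 0.104, 0, -1.19, 0.6], [0.088, 0.11, 0, -1.36, 0.6], [0.107, 0.112, 0, -1.53, 0.6], [0.126, 0.111, 0, -1.7, 0.6], [0.126, 0.111, 0, -1.7, 0.6], [0.126, 0.111, 0, -1.7, 0.6]]' > path.dat && python3 nudge.py path.dat
echo '[[0, 0, -0.05, 0, 0.7], [0, 0, -0.1, 0, 0.8], [0, 0, -0.16, 0, 1], [0, 0, -0.2, 0, 1], [0, 0, -0.2, 0, 1], [0, 0, -0.2, 0, 1]]' > path.dat && python3 nudge.py path.dat
python3 - <<'E'
from h import *
cv2.imwrite("pics/t2.png",ctrl.camera("top"));p,Rm=Rt();print(p,Rm.round(3),ctrl.sense()["joints"].round(2))
E
```

```text
clock: 4.25
ee_pos: [0.5945, -0.3585, 0.1091]
eef_rot: [0.0, 0.558, 0.83, -0.0]
force: [-0.7, -0.1, -0.0]
gripper_width: 0.601
gripper_force: 0.0
clock: 5.0
ee_pos: [0.5944, -0.3581, 0.3074]
eef_rot: [-0.001, 0.557, 0.831, 0.0]
force: [0.6, -0.5, 0.1]
gripper_width: 1.001
gripper_force: 0.0
[ 0.59447697 -0.35798702  0.30689607] [[-0.381  0.925 -0.002]
 [ 0.925  0.381  0.002]
 [ 0.002 -0.001 -1.   ]] [-0.71  0.71  0.69 -0.    1.74 -1.1 ]
```

```bash
echo '[[0.03, -0.02, 0, 0.18, 1], [0.06, -0.04, 0, 0.37, 1], [0.09, -0.06, 0, 0.55, 1], [0.12, -0.08, 0, 0.74, 1], [0.143, -0.108, 0.02, 0.92, 1], [0.143, -0.108, 0.05, 1.11, 1], [0.143, -0.108, 0.087, 1.29, 1], [0.143, -0.108, 0.087, 1.48, 1], [0.143, -0.108, 0.087, 1.66, 1], [0.143, -0.108, 0.087, 1.85, 1], [0.143, -0.108, 0.087, 1.85, 1], [0.143, -0.108, 0.087, 1.85, 1], [0.143, -0.108, 0.087, 1.85, 1]]' > path.dat && python3 nudge.py path.dat
python3 - <<'E'
from h import *
import pickle
i=ctrl.camera_info("wrist");im=ctrl.camera("wrist");cv2.imwrite("pics/w3.png",im);pickle.dump(i,open("w3.pkl","wb"))
print(i["pose"][:3,3])
cv2.imwrite("pics/w3c.png",cv2.resize(im[0:300,160:560],None,fx=2,fy=2,interpolation=cv2.INTER_CUBIC))
E
```

```text
clock: 6.68
ee_pos: [0.4405, -0.2669, 0.2211]
eef_rot: [-0.0, 0.998, 0.057, -0.0]
force: [-0.1, -0.7, 0.5]
gripper_width: 0.998
gripper_force: 0.0
[ 0.51890056 -0.25743925  0.36383894]
```

View pics/w3c.png

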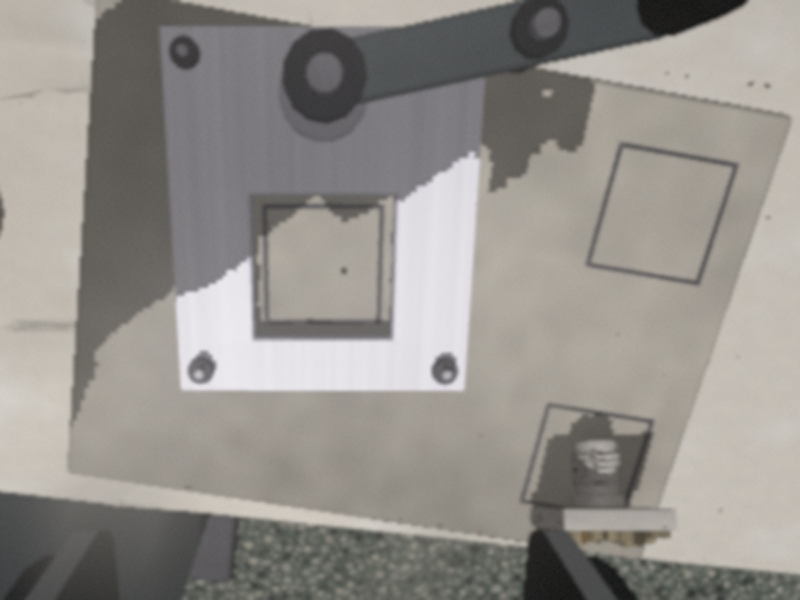

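The hold-down arm is now swung clear, pointing right in the image. In crop pixels (×2, offset 160) the window's top edges are at (250,195), (397,195), (392,338) and (254,338). Next I compute the window pose and the shift to look at the tray.

```bash
python3 - <<'E'
from h import *
import pickle
i=pickle.load(open("w3.pkl","rb"));im=cv2.imread("pics/w3.png");g=cv2.cvtColor(im,cv2.COLOR_BGR2GRAY)
c=np.array([(250,195),(397,195),(392,338),(254,338)],np.float32)/2+[160,0]
s=cv2.cornerSubPix(g,c.astype(np.float32).reshape(-1,1,2),(4,4),(-1,-1),(3,50,.01)).reshape(-1,2);print(s*2-[320,0])
for q in(c,s):
    P=np.array([onz(i,*a,.044)[:2] for a in q]);print(P.round(4).tolist(),P.mean(0).round(4),[round(np.linalg.norm(P[k]-P[k-1]),4) for k in range(4)])
    e=P[0]+P[1]-P[2]-P[3];f=P[0]+P[3]-P[1]-P[2];print("yaw",np.arctan2(e[1],e[0]),np.arctan2(-f[0],f[1]))
i2=pickle.load(open("w2.pkl","rb"));print(tri((i,*c[0]),(i2,313,209)))
# pivot and press in w3
for n,u,v,z in[("post",324,72,.109),("press",546,21,.113)]:print(n,onz(i,160+u/2,v/2,z))
S={n:onz(i,160+u/2,v/2,.054) for n,u,v in[("s1",185,51),("s3",202,367),("s4",445,368)]};print(S)
p,Rm=Rt();print(Rm[:2,:2].T@(np.array([.42,.10])-p[:2]))
E
```

```text
[[248.65869141 192.82278442]
 [397.25183105 201.07121277]
 [391.02844238 338.30459595]
 [252.48455811 338.19155884]]
[[0.5079, -0.228], [0.5152, -0.2917], [0.4519, -0.2988], [0.4446, -0.2352]] [ 0.4799 -0.2634] [np.float64(0.0637), np.float64(0.0642), np.float64(0.0637), np.float64(0.0641)]
yaw 0.11214648282834051 0.11425748373562504
[[0.5087, -0.2273], [0.5127, -0.2922], [0.4517, -0.2984], [0.4444, -0.2345]] [ 0.4794 -0.2631] [np.float64(0.0647), np.float64(0.065), np.float64(0.0613), np.float64(0.0643)]
yaw 0.10585064725462945 0.08706366963150675
(array([ 0.50823098, -0.22898514,  0.05131562]), [np.float64(0.4), np.float64(0.4)])
post [ 0.55184903 -0.25500508  0.109     ]
press [ 0.5741852  -0.32375026  0.113     ]
{'s1': array([ 0.56023684, -0.1984846 ,  0.054     ]), 's3': array([ 0.43074959, -0.21347334,  0.054     ]), 's4': array([ 0.4429036 , -0.32351675,  0.054     ])}
[ 0.02136724 -0.36685031]
```

```bash
python3 - <<'E'
from h import *
import pickle
from scipy.optimize import brentq
i=pickle.load(open("w3.pkl","rb"))
f=lambda x,y:(160+x/2,y/2)
for a,b,L in[((181,390),(465,389),.130),((161,26),(181,390),.150),((250,195),(397,195),.062),((254,338),(392,338),.062),((250,195),(254,338),.062),((397,195),(392,338),.062),((185,51),(202,367),None)]:
    d=lambda z:np.linalg.norm(onz(i,*f(*a),z)-onz(i,*f(*b),z))
    print(a,b,round(d(.044),4),L and brentq(lambda z:d(z)-L,-.1,.2))
E
```

```text
(181, 390) (465, 389) 0.1349 0.055605948082352974
(161, 26) (181, 390) 0.1551 0.05450566482660402
(250, 195) (397, 195) 0.0642 0.054864216522082176
(254, 338) (392, 338) 0.0641 0.054267460270506634
(250, 195) (254, 338) 0.0637 0.052577564366724505
(397, 195) (392, 338) 0.0637 0.052579378108817326
(185, 51) (202, 367) 0.1346 None
```

Size-based heights put the template top at ≈0.054, which conflicts with the short-baseline stereo. I'll check the camera's height bias on the tray, whose height is known, while measuring the head.

```bash
echo '[[0, -0.06, 0, 0, 1], [0, -0.12, 0, 0, 1], [0, -0.18, 0, 0, 1], [0, -0.24, 0, 0, 1], [0, -0.3, 0, 0, 1], [0, -0.36, 0, 0, 1], [0, -0.367, 0, 0, 1], [0, -0.367, 0, 0, 1], [0, -0.367, 0, 0, 1]]' > path.dat && python3 nudge.py path.dat
python3 - <<'E'
from h import *
import pickle
i=ctrl.camera_info("wrist");im=ctrl.camera("wrist");cv2.imwrite("pics/w4.png",im);pickle.dump(i,open("w4.pkl","wb"))
print(i["pose"][:3,3])
cv2.imwrite("pics/w4c.png",cv2.resize(im[0:300,120:520],None,fx=2,fy=2,interpolation=cv2.INTER_CUBIC))
E
```

```text
clock: 7.85
ee_pos: [0.3997, 0.0966, 0.2213]
eef_rot: [0.0, 0.998, 0.056, -0.0]
force: [0.1, 0.1, 0.2]
gripper_width: 1.0
gripper_force: 0.0
[0.47803286 0.1058158  0.36399642]
```

View pics/w4c.png

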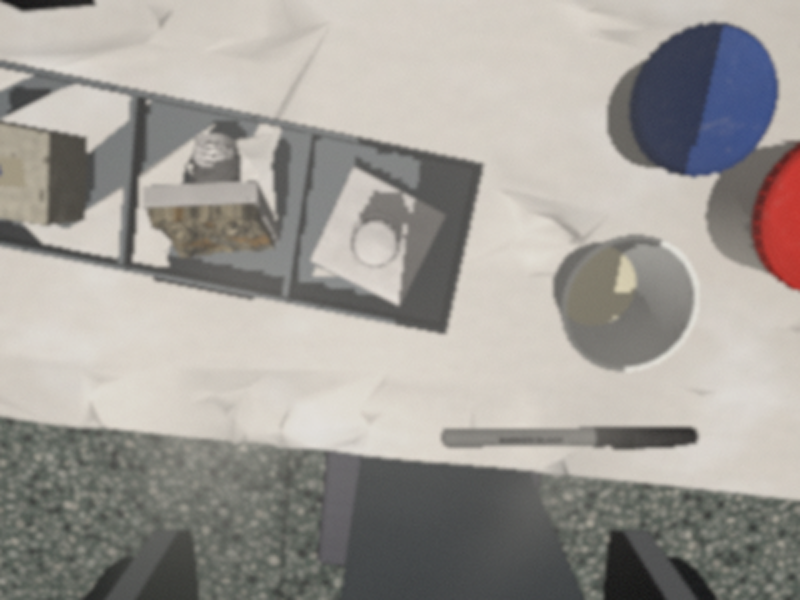

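The tray's right end corners are at crop (483,163) and (446,331). The stud top is at (375,243), and the plate corners are at about (358,167), (445,214), (400,306) and (312,262). The dividers are at about x=140 and x=308.

```bash
python3 - <<'E'
from h import *
import pickle
from scipy.optimize import brentq
i=pickle.load(open("w4.pkl","rb"));im=cv2.imread("pics/w4.png")
f=lambda x,y:(120+x/2,y/2)
for n,a,b,L,z in[("end",(483,163),(446,331),.083,.02),("pitch top",(140,97),(313,133),.080,.02),("pitch bot",(126,267),(291,296),.080,.02),("p1",(358,167),(445,214),.05,.013),("p2",(358,167),(312,258),.05,.013),("p3",(445,214),(400,305),.05,.013)]:
    d=lambda z:np.linalg.norm(onz(i,*f(*a),z)-onz(i,*f(*b),z))
    e=onz(i,*f(*a),z)-onz(i,*f(*b),z)
    print(n,round(d(z),4),L,brentq(lambda z:d(z)-L,-.2,.2),"ang",np.arctan2(e[1],e[0])%(np.pi/2))
# plate mask: bright low-saturation inside the compartment
hsv=cv2.cvtColor(im,cv2.COLOR_BGR2HSV)
g=im.max(2)
m=np.zeros_like(g);cv2.fillPoly(m,[np.int32([f(*q) for q in((318,150),(455,170),(435,312),(304,290))])],255)
print(np.histogram(g[m>0],bins=12,range=(0,255))[0])
print("stud z.045",onz(i,*f(375,243),.045),"plate c z.013",np.mean([onz(i,*f(*q),.013) for q in((358,167),(445,214),(400,305),(312,258))],0))
T=ctrl.camera_info("top");print(onz(T,257.4,212.4,.045),tri((i,*f(375,243)),(T,257.4,212.4)))
# tub / cup tops from w4
E
```

```text
end 0.0807 0.083 0.010261363998353396 ang 1.4875386974211098
pitch top 0.0789 0.08 0.015404679858139647 ang 1.4879882574344578
pitch bot 0.0804 0.08 0.021805277815911128 ang 1.505848969903529
p1 0.0469 0.05 -0.010472860593337407 ang 1.2042139392405256
p2 0.0485 0.05 0.002106952905883197 ang 1.1781042179620755
p3 0.0493 0.05 0.0076740888658354545 ang 1.224681707665627
[   0    0    0    0 1152  828  994  184  262 1093  407    0]
stud z.045 [0.44899451 0.11357598 0.045     ] plate c z.013 [0.44908351 0.11281854 0.013     ]
[0.44265821 0.10576763 0.045     ] (array([0.44641415, 0.11235203, 0.00643694]), [np.float64(2.3), np.float64(2.3)])
```

Tray size check gives z≈0.016 against 0.020 true, so the template top really is near 0.054. The head is near (0.449,0.113) with plate yaw ≈ -0.37. I'll take a close view with the fingers square to the plate (yaw 1.20).

```bash
echo '[[0.03, -0.01, 0, -0.18, 1], [0.051, -0.011, 0, -0.36, 1], [0.051, -0.011, 0.03, -0.54, 1], [0.051, -0.011, 0.06, -0.72, 1], [0.051, -0.011, 0.09, -0.9, 1], [0.051, -0.011, 0.09, -1.09, 1], [0.051, -0.011, 0.09, -1.09, 1], [0.051, -0.011, 0.09, -1.09, 1]]' > path.dat && python3 nudge.py path.dat
python3 - <<'E'
from h import *
import pickle
i=ctrl.camera_info("wrist");im=ctrl.camera("wrist");cv2.imwrite("pics/w5.png",im);pickle.dump(i,open("w5.pkl","wb"))
p,Rm=Rt();print(p,np.arctan2(Rm[1,0],Rm[0,0]))
cv2.imwrite("pics/w5c.png",cv2.resize(im[100:400,120:520],None,fx=2,fy=2,interpolation=cv2.INTER_CUBIC))
E
```

```text
clock: 8.9
ee_pos: [0.4491, 0.1139, 0.1316]
eef_rot: [0.0, 0.826, 0.564, 0.0]
force: [0.4, 0.0, 0.1]
gripper_width: 0.996
gripper_force: 0.0
[0.4491132  0.11400812 0.13162777] 1.1991799242728167
```

View pics/w5c.png

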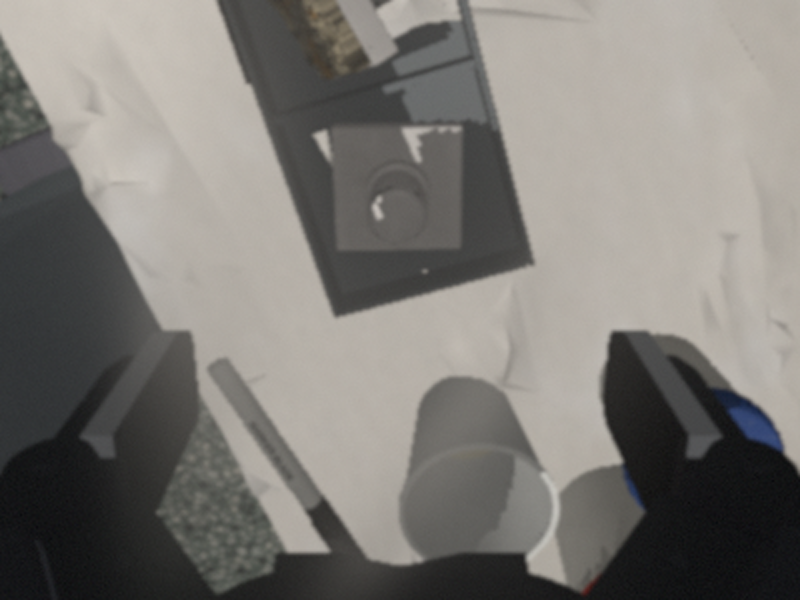

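The plate is square to the tool: corners at crop (332,123), (463,125), (463,248) and (335,250), with the stud top at (399,213). The cup and blue tub are below and right, well away from the head.

```bash
python3 - <<'E'
from h import *
import pickle
from scipy.optimize import brentq
i=pickle.load(open("w5.pkl","rb"));i4=pickle.load(open("w4.pkl","rb"))
f=lambda x,y:(120+x/2,100+y/2)
C=[(332,123),(463,125),(463,248),(335,250)]
for k in range(4):
    a,b=C[k-1],C[k];d=lambda z:np.linalg.norm(onz(i,*f(*a),z)-onz(i,*f(*b),z));e=onz(i,*f(*a),.013)-onz(i,*f(*b),.013)
    print(round(d(.013),4),brentq(lambda z:d(z)-.05,-.2,.2),np.arctan2(e[1],e[0])%(np.pi/2))
P=np.mean([onz(i,*f(*q),.013) for q in C],0);S=onz(i,*f(399,213),.045)
print("plate",P,"stud",S,"tri",tri((i,*f(399,213)),(i4,120+375/2,243/2)))
p,Rm=Rt()
for q in(P,S):print("tool shift",Rm.T@(q-p))
E
```

```text
0.0514 0.019987528891921708 1.191740049098223
0.0494 0.0097776478052648 1.1820957422327787
0.0498 0.011872218315362032 1.2251741273610226
0.0511 0.018454357557854656 1.2140619026213175
plate [0.44947537 0.11435222 0.013     ] stud [0.44998285 0.11489444 0.045     ] tri (array([0.44904998, 0.11363435, 0.04090949]), [np.float64(0.4), np.float64(0.4)])
tool shift [0.00041839 0.00012419 0.11862802]
tool shift [0.00111698 0.00042396 0.08662843]
```

```bash
echo '[[0.0005, 0, 0.03, 0, 0.5], [0.0005, 0, 0.06, 0, 0.5], [0.0005, 0, 0.085, 0, 0.5], [0.0005, 0, 0.1, 0, 0.5], [0.0005, 0, 0.11, 0, 0.5], [0.0005, 0, 0.11, 0, 0.5]]' > path.dat && python3 nudge.py path.dat 60
echo '[[0, 0, 0, 0, 0.3], [0, 0, 0, 0, 0.1], [0, 0, 0, 0, 0.1], [0, 0, 0, 0, 0.1], [0, 0, 0, 0, 0.1], [0, 0, 0, 0, 0.1]]' > path.dat && python3 nudge.py path.dat 60
```

```text
clock: 9.7
ee_pos: [0.449, 0.1148, 0.0213]
eef_rot: [-0.0, 0.825, 0.566, -0.0]
force: [0.8, -0.1, -0.5]
gripper_width: 0.497
gripper_force: 0.0
clock: 10.45
ee_pos: [0.4495, 0.1149, 0.0222]
eef_rot: [0.0, 0.825, 0.566, 0.001]
force: [-1.4, -0.6, 5.9]
gripper_width: 0.21
gripper_force: 58.4
```

```bash
echo '[[0, 0, -0.01, 0, 0.1], [0, 0, -0.04, 0, 0.1], [0, 0, -0.09, 0, 0.1], [0, 0, -0.14, 0, 0.1], [0, 0, -0.18, 0, 0.1], [0, 0, -0.18, 0, 0.1], [0, 0, -0.18, 0, 0.1]]' > path.dat && python3 nudge.py path.dat
python3 - <<'E'
from h import *
p,Rm=Rt();y=np.arctan2(Rm[1,0],Rm[0,0]);print(p,y,ctrl.sense()["joints"].round(2))
# hover over the window with tool yaw .112
print(Rm.T@(np.array([.4805,-.2633,.2])-p),"turn",y-.112)
E
```

```text
clock: 11.32
ee_pos: [0.4483, 0.1148, 0.2006]
eef_rot: [-0.0, 0.825, 0.566, -0.001]
force: [0.1, -0.6, -1.4]
gripper_width: 0.214
gripper_force: 58.9
[0.44834858 0.1148452  0.20055808] 1.2027825250711448 [-0.    0.21  1.72 -0.    1.22  0.36]
[-0.34125877  0.16604217  0.00051252] turn 1.0907825250711447
```

```bash
echo '[[-0.05, 0.013, 0, 0.1, 0.1], [-0.1, 0.025, 0, 0.2, 0.1], [-0.15, 0.038, 0, 0.35, 0.1], [-0.2, 0.05, 0, 0.5, 0.1], [-0.25, 0.063, 0, 0.65, 0.1], [-0.3, 0.075, 0, 0.8, 0.1], [-0.35, 0.088, 0, 0.95, 0.1], [-0.378, 0.095, 0, 1.09, 0.1], [-0.378, 0.095, 0.02, 1.09, 0.1], [-0.378, 0.095, 0.04, 1.09, 0.1], [-0.378, 0.095, 0.04, 1.09, 0.1], [-0.378, 0.095, 0.04, 1.09, 0.1]]' > path.dat && python3 nudge.py path.dat
python3 - <<'E'
from h import *
import pickle
i=ctrl.camera_info("wrist");im=ctrl.camera("wrist");cv2.imwrite("pics/w6.png",im);pickle.dump(i,open("w6.pkl","wb"))
p,Rm=Rt();print(p,np.arctan2(Rm[1,0],Rm[0,0]))
for z in(.044,.054):
    i3=pickle.load(open("w3.pkl","rb"))
    C=np.array([onz(i3,160+u/2,v/2,z) for u,v in[(250,195),(397,195),(392,338),(254,338)]]);print(C.mean(0))
    c6=np.array([proj(i,q) for q in C]);print("pred",c6.round(1).tolist())
    s=cv2.cornerSubPix(cv2.cvtColor(im,6),c6.astype(np.float32).reshape(-1,1,2),(8,8),(-1,-1),(3,50,.01)).reshape(-1,2);print(s.round(1).tolist())
E
```

```text
clock: 12.82
ee_pos: [0.4017, -0.272, 0.1614]
eef_rot: [-0.0, 0.998, 0.056, -0.0]
force: [0.6, -0.7, -1.8]
gripper_width: 0.207
gripper_force: 59.0
[ 0.40180832 -0.27209015  0.16172069] 0.11293044552172521
[ 0.47986657 -0.26340805  0.044     ]
pred [[273.7, 39.5], [368.4, 39.4], [364.6, 134.3], [277.2, 134.5]]
[[271.70001220703125, 35.79999923706055], [369.1000061035156, 35.70000076293945], [364.29998779296875, 132.39999389648438], [270.70001220703125, 134.10000610351562]]
[ 0.481087   -0.26322143  0.054     ]
pred [[273.2, 37.1], [368.8, 36.9], [365.0, 132.9], [276.8, 133.0]]
[[271.70001220703125, 35.79999923706055], [369.1000061035156, 35.70000076293945], [364.29998779296875, 132.39999389648438], [270.70001220703125, 134.10000610351562]]
```

```bash
python3 - <<'E'
from h import *
import pickle
from scipy.optimize import brentq
i3=pickle.load(open("w3.pkl","rb"));i6=pickle.load(open("w6.pkl","rb"));im=cv2.imread("pics/w6.png")
g=cv2.cvtColor(im,6).astype(float)
# edge profiles: strongest gradient near each window side and outer template edges
def vedge(r0,r1,c0,c1): # column of the strongest gradient
    d=np.abs(np.diff(g[r0:r1].mean(0)));k=c0+np.argmax(d[c0:c1]);w=d[k-1:k+2];return k+.5+(w[2]-w[0])/w.sum()
def hedge(c0,c1,r0,r1):
    d=np.abs(np.diff(g[:,c0:c1].mean(1)));k=r0+np.argmax(d[r0:r1]);w=d[k-1:k+2];return k+.5+(w[2]-w[0])/w.sum()
L=[(vedge(y-6,y+6,262,284),y) for y in(60,85,110)];R_=[(vedge(y-6,y+6,358,380),y) for y in(60,85,110)]
Tp=[(x,hedge(x-8,x+8,26,46)) for x in(290,320,350)];B=[(x,hedge(x-8,x+8,124,144)) for x in(290,320,350)]
print(np.round([L,R_,Tp,B],1).tolist())
def line(p):
    p=np.array(p);vx,vy,x,y=cv2.fitLine(p.astype(np.float32),cv2.DIST_L2,0,.01,.01).ravel();return np.cross([x,y,1],[x+vx,y+vy,1])
def X(a,b):
    q=np.cross(line(a),line(b));return q[:2]/q[2]
C6=[X(L,Tp),X(R_,Tp),X(R_,B),X(L,B)];print(np.round(C6,1).tolist())
C3=[(160+u/2,v/2) for u,v in[(250,195),(397,195),(392,338),(254,338)]]
for a,b in zip(C3,C6):print(tri((i3,*a),(i6,*b)))
for z in(.05,.054,.058):
  for n,i,C in(("3",i3,C3),("6",i6,C6)):
    P=np.array([onz(i,*q,z)[:2] for q in C]);e=P[0]+P[1]-P[2]-P[3];f=P[0]+P[3]-P[1]-P[2]
    print(z,n,P.mean(0).round(4),[round(np.linalg.norm(P[k]-P[k-1]),4) for k in range(4)],round(np.arctan2(e[1],e[0]),3),round(np.arctan2(-f[0],f[1]),3))
E
```

```text
[[[281.5, 60.0], [282.3, 85.0], [283.1, 110.0]], [[359.0, 60.0], [358.3, 85.0], [365.5, 110.0]], [[290.0, 45.7], [320.0, 45.7], [350.0, 45.7]], [[290.0, 133.5], [320.0, 125.5], [350.0, 125.5]]]
[[281.0, 45.7], [355.7, 45.7], [365.8, 122.0], [283.8, 133.0]]
(array([ 0.50717227, -0.22741243,  0.01300062]), [np.float64(2.3), np.float64(2.3)])
(array([ 0.51403833, -0.29002864,  0.019765  ]), [np.float64(4.4), np.float64(4.4)])
(array([ 0.46547257, -0.28993041,  0.10872953]), [np.float64(0.5), np.float64(0.5)])
(array([ 0.44657125, -0.23801702,  0.05057509]), [np.float64(2.4), np.float64(2.4)])
0.05 3 [ 0.4806 -0.2633] [np.float64(0.0625), np.float64(0.063), np.float64(0.0625), np.float64(0.0629)] 0.112 0.114
0.05 6 [ 0.4804 -0.2638] [np.float64(0.0574), np.float64(0.0497), np.float64(0.0505), np.float64(0.0588)] 0.193 0.183
0.054 3 [ 0.4811 -0.2632] [np.float64(0.0617), np.float64(0.0622), np.float64(0.0617), np.float64(0.0621)] 0.112 0.114
0.054 6 [ 0.4804 -0.2637] [np.float64(0.0565), np.float64(0.0489), np.float64(0.0497), np.float64(0.0579)] 0.193 0.183
0.058 3 [ 0.4816 -0.2631] [np.float64(0.0609), np.float64(0.0614), np.float64(0.0609), np.float64(0.0613)] 0.112 0.114
0.058 6 [ 0.4804 -0.2637] [np.float64(0.0556), np.float64(0.0481), np.float64(0.0489), np.float64(0.057)] 0.193 0.183
```

```bash
python3 - <<'E'
import cv2
im=cv2.imread("pics/w6.png");cv2.imwrite("pics/w6c.png",cv2.resize(im[0:300,120:520],None,fx=2,fy=2,interpolation=cv2.INTER_CUBIC))
E
python3 - <<'E'
from h import *
import pickle
from scipy.optimize import brentq
i3=pickle.load(open("w3.pkl","rb"));i6=pickle.load(open("w6.pkl","rb"))
A=[(271.7,35.8),(369.1,35.7),(364.3,132.4)];B=[(285,97.5),(358.5,97.5),(356,169)]
for a,b in zip(A,B):print(tri((i6,*a),(i3,*b)))
for i,C in((i6,A),(i3,B)):
  for k in(0,1):
    d=lambda z:np.linalg.norm(onz(i,*C[k],z)-onz(i,*C[k+1],z));print(brentq(lambda z:d(z)-.062,-.1,.2))
  P=[onz(i,*q,.053) for q in C];print((P[0]+P[2])/2)
g=cv2.cvtColor(cv2.imread("pics/w6.png"),6)
print(g[85,264:290],g[85,352:376]);print(g[26:52,330],g[118:142,300])
E
```

```text
(array([ 0.50829463, -0.22905743,  0.05990042]), [np.float64(0.4), np.float64(0.4)])
(array([ 0.51534972, -0.29017592,  0.05872504]), [np.float64(0.0), np.float64(0.0)])
(array([ 0.45444294, -0.29694887,  0.05617415]), [np.float64(0.3), np.float64(0.3)])
0.059056490443311904
0.05440745812249695
[ 0.48155898 -0.26241992  0.053     ]
0.054864216522082176
0.052579378108817326
[ 0.4809615  -0.26321023  0.053     ]
[142 141 142 143 143 141 140 140 138 132 120 110 106 108 108 107 108 105
  93  79  73  84 100 107 109 108] [103 104 101  88  75  71  83  96 105 108 106 105 105 106 114 125 132 139
 142 142 142 141 140 140]
[139 137 139 139 139 139 138 139 137 128 118 108 103 101 103 103 103 103
 102  96  79  67  70  87  99 104] [181 181 181 181 169 139 109  97 104 109 111 110 111 113 130 159 200 231
 239 240 240 240 239 240]
```

```bash
python3 - <<'E'
from h import *
import pickle
from scipy.optimize import brentq
i=pickle.load(open("w6.pkl","rb"))
Z=lambda a,b,L:brentq(lambda z:np.linalg.norm(onz(i,*a,z)-onz(i,*b,z))-L,-.1,.2)
print("w",Z((273.7,85),(367,85),.062),"h",Z((320,35.8),(320,133.4),.062),"sq w",Z((284,85),(357,85),.05))
for z in(.05,.054,.058):
  print(z,((onz(i,273.7,85,z)+onz(i,367,85,z))/2).round(4),((onz(i,320,35.8,z)+onz(i,320,133.4,z))/2).round(4))
# stud/held plate in view: where would the plate corners be
p,Rm=Rt()
for q in[(.025,-.025,.0092),(.025,.025,.0092),(.025,-.025,.0192),(.025,.025,.0192)]:print(np.round(proj(i,p+Rm@np.array(q)),1))
E
```

```text
w 0.05824293282371562 h 0.05692184568465636 sq w 0.050690009318859364
0.05 [ 0.4823 -0.2627  0.05  ] [ 0.4812 -0.2626  0.05  ]
0.054 [ 0.4822 -0.2627  0.054 ] [ 0.4812 -0.2626  0.054 ]
0.058 [ 0.4822 -0.2627  0.058 ] [ 0.4812 -0.2626  0.058 ]
[266.6 211.8]
[375.9 211.8]
[269.6 204.9]
[372.7 204.9]
```

```bash
echo '[[0.04, 0, 0, 0, 0.1], [0.08, 0, 0, 0, 0.1], [0.08, 0, 0, 0, 0.1], [0.08, 0, 0.03, 0, 0.1], [0.08, 0, 0.055, 0, 0.1], [0.08, 0, 0.072, 0, 0.1], [0.08, 0, 0.072, 0, 0.1], [0.08, 0, 0.072, 0, 0.1]]' > path.dat && python3 nudge.py path.dat
python3 - <<'E'
from h import *
import pickle
i=ctrl.camera_info("wrist");im=ctrl.camera("wrist");cv2.imwrite("pics/w7.png",im);pickle.dump(i,open("w7.pkl","wb"))
p,Rm=Rt();print(p,np.arctan2(Rm[1,0],Rm[0,0]))
cv2.imwrite("pics/w7c.png",cv2.resize(im[130:330,190:450],None,fx=3,fy=3,interpolation=cv2.INTER_CUBIC))
E
```

```text
clock: 13.88
ee_pos: [0.4813, -0.2634, 0.0904]
eef_rot: [0.001, 0.998, 0.056, 0.001]
force: [-0.2, -0.3, -1.2]
gripper_width: 0.215
gripper_force: 59.0
[ 0.48137842 -0.26342222  0.09046157] 0.11267962174746791
```

View pics/w7c.png

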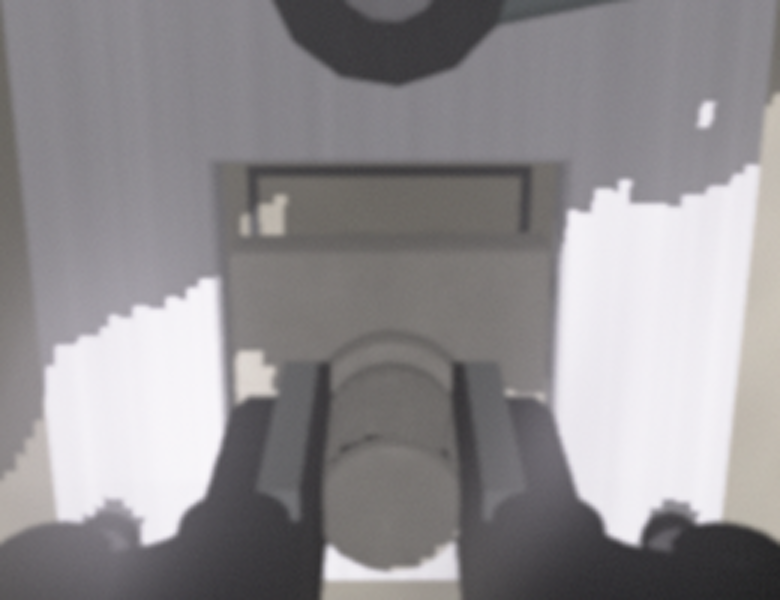

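The window's far edge runs (214..568,161) in crop pixels and the plate's far top edge (232..551,250). Both are centred on the same column (391), so it is laterally aligned and square. Next I check the depth direction.

```bash
python3 - <<'E'
from h import *
import pickle
from scipy.optimize import brentq
i=pickle.load(open("w7.pkl","rb"));p,Rm=Rt();f=lambda x,y:(190+x/3,130+y/3)
Z=lambda a,b,L:brentq(lambda z:np.linalg.norm(onz(i,*a,z)-onz(i,*b,z))-L,-.1,.2)
print("z window",Z(f(214,161),f(568,161),.062),"z plate top",Z(f(232,250),f(551,250),.05),"z drawn",Z(f(253,170),f(527,170),.05))
t=lambda u,v,z:(Rm.T@(onz(i,*f(u,v),z)-p)).round(4)
for z in(.052,.056,.06):print("win far edge",z,t(214,161,z),t(568,161,z))
for z in(.079,.0812,.083):print("plate far edge",z,t(232,250,z),t(551,250,z))
for z in(.038,.042,.046):print("drawn far edge",z,t(253,170,z),t(527,170,z))
E
```

```text
z window 0.05450341039491413 z plate top 0.07751154920130353 z drawn 0.04750965219895345
win far edge 0.052 [ 0.0305 -0.0317  0.0385] [0.0304 0.0312 0.0385]
win far edge 0.056 [ 0.0315 -0.031   0.0345] [0.0315 0.0305 0.0345]
win far edge 0.06 [ 0.0326 -0.0303  0.0305] [0.0326 0.0298 0.0305]
plate far edge 0.079 [ 0.0234 -0.025   0.0115] [0.0233 0.0246 0.0115]
plate far edge 0.0812 [ 0.0242 -0.0246  0.0093] [0.0241 0.0242 0.0093]
plate far edge 0.083 [ 0.0248 -0.0243  0.0075] [0.0248 0.0239 0.0075]
drawn far edge 0.038 [ 0.0249 -0.0267  0.0525] [0.0249 0.0259 0.0525]
drawn far edge 0.042 [ 0.026  -0.0262  0.0485] [0.026  0.0253 0.0485]
drawn far edge 0.046 [ 0.0272 -0.0256  0.0445] [0.0271 0.0248 0.0445]
```

```bash
echo '[[0.001, 0, 0.008, 0, 0.1], [0.001, 0, 0.014, 0, 0.1], [0.001, 0, 0.019, 0, 0.1], [0.001, 0, 0.023, 0, 0.1], [0.001, 0, 0.0245, 0, 0.1], [0.001, 0, 0.0245, 0, 0.1], [0.001, 0, 0.0245, 0, 0.1]]' > path.dat && python3 nudge.py path.dat; sleep 0; echo '[[0, 0, 0.0005, 0, 0.1], [0, 0, 0.001, 0, 0.1], [0, 0, 0.001, 0, 0.1]]' > path.dat && python3 nudge.py path.dat
```

```text
clock: 14.8
ee_pos: [0.4822, -0.2629, 0.065]
eef_rot: [0.0, 0.998, 0.056, 0.0]
force: [0.2, 0.2, -2.5]
gripper_width: 0.212
gripper_force: 59.0
clock: 15.18
ee_pos: [0.4821, -0.2629, 0.0638]
eef_rot: [-0.0, 0.998, 0.056, -0.0]
force: [0.2, -0.1, -2.1]
gripper_width: 0.209
gripper_force: 59.0
```

```bash
echo '[[0, 0, 0.0005, 0, 0.1], [0, 0, 0.001, 0, 0.1], [0, 0, 0.001, 0, 0.1]]' > path.dat && python3 nudge.py path.dat | grep -E 'ee_pos|force:'
```

```text
ee_pos: [0.4821, -0.2629, 0.0628]
force: [0.1, -0.3, -2.0]
gripper_force: 59.0
```

```bash
echo '[[0, 0, 0.0005, 0, 0.1], [0, 0, 0.001, 0, 0.1], [0, 0, 0.001, 0, 0.1]]' > path.dat && python3 nudge.py path.dat | grep -E 'ee_pos|force:'
```

```text
ee_pos: [0.4821, -0.2629, 0.0617]
force: [-0.2, 0.4, -2.8]
gripper_force: 59.0
```

```bash
echo '[[0, 0, 0.0005, 0, 0.1], [0, 0, 0.001, 0, 0.1], [0, 0, 0.001, 0, 0.1]]' > path.dat && python3 nudge.py path.dat | grep -E 'ee_pos|force:'
```

```text
ee_pos: [0.4821, -0.2629, 0.0607]
force: [-0.8, -0.3, -1.8]
gripper_force: 59.0
```

```bash
echo '[[0, 0, 0.0005, 0, 0.1], [0, 0, 0.001, 0, 0.1], [0, 0, 0.001, 0, 0.1]]' > path.dat && python3 nudge.py path.dat | grep -E 'ee_pos|force:'
```

```text
ee_pos: [0.4821, -0.2629, 0.0598]
force: [0.4, 0.7, -2.9]
gripper_force: 59.0
```

```bash
echo '[[0, 0, 0.0005, 0, 0.1], [0, 0, 0.001, 0, 0.1], [0, 0, 0.001, 0, 0.1]]' > path.dat && python3 nudge.py path.dat | grep -E 'ee_pos|force:'
```

```text
ee_pos: [0.4821, -0.2629, 0.0592]
force: [-1.8, 1.6, 4.8]
gripper_force: 59.7
```

Contact with the concrete came at TCP z≈0.0595, which agrees with the camera slab height of ≈0.040. Raising 6 mm.

```bash
echo '[[0, 0, -0.003, 0, 0.1], [0, 0, -0.0063, 0, 0.1], [0, 0, -0.0063, 0, 0.1], [0, 0, -0.0063, 0, 0.1], [0, 0, -0.0063, 0, 0.1]]' > path.dat && python3 nudge.py path.dat
python3 - <<'E'
from h import *
i=ctrl.camera_info("wrist");im=ctrl.camera("wrist");cv2.imwrite("pics/w8.png",im);p,Rm=Rt()
print(p,np.arctan2(Rm[1,0],Rm[0,0]),np.degrees(np.arccos(-Rm[2,2])))
g=cv2.cvtColor(im,6)
# predicted window and plate far-edge corners (tool frame, centred), then grey profiles across the gaps
W=lambda x,y,z:np.round(proj(i,np.array([.4817,-.2630,0])+[x*np.cos(.113)-y*np.sin(.113),x*np.sin(.113)+y*np.cos(.113),z]),1)
for n,h,z in(("win",.031,.0543),("plate",.025,.0563)):print(n,W(h,h,z),W(h,-h,z),W(0.012,h,z),W(0.012,-h,z))
r=int(W(.012,.031,.0543)[1]);print("row",r,"L",g[r,245:290].tolist(),"R",g[r,350:395].tolist())
print("col 320",g[int(W(.031,0,.0543)[1])-15:int(W(.031,0,.0543)[1])+35,320].tolist(),int(W(.031,0,.0543)[1])-15)
E
```

```text
clock: 17.68
ee_pos: [0.4821, -0.2629, 0.065]
eef_rot: [-0.0, 0.998, 0.056, -0.0]
force: [0.1, 0.8, -2.2]
gripper_width: 0.212
gripper_force: 59.2
[ 0.48208903 -0.26287867  0.06499701] 0.11279860853455206 0.007734902806802059
win [253.4 199.2] [388.9 199.2] [255.7 237.5] [386.5 237.4]
plate [266.5 213.1] [375.8 213. ] [267.8 239.2] [374.5 239.1]
row 237 L [161, 160, 159, 158, 157, 156, 158, 157, 153, 147, 140, 132, 128, 129, 128, 128, 126, 130, 142, 171, 192, 185, 163, 143, 137, 135, 136, 135, 133, 133, 132, 132, 131, 131, 129, 129, 128, 129, 129, 128, 129, 128, 128, 129, 129] R [130, 128, 130, 130, 131, 131, 133, 131, 132, 134, 134, 133, 135, 136, 135, 135, 136, 136, 139, 139, 137, 140, 151, 175, 195, 201, 201, 202, 202, 202, 199, 189, 168, 150, 148, 165, 201, 228, 238, 244, 245, 246, 246, 245, 245]
col 320 [144, 145, 145, 144, 144, 146, 144, 144, 145, 144, 145, 145, 146, 145, 138, 123, 94, 71, 66, 79, 101, 111, 113, 110, 106, 104, 106, 108, 108, 113, 119, 125, 128, 126, 126, 125, 126, 128, 125, 128, 126, 127, 128, 128, 129, 128, 127, 127, 128, 128] 184
```

The gaps measure ~13 px left and right, and the far gap is as predicted. The head is centred, square and level, about 5.5–6 mm above the concrete, so I'm handing it in.

```bash
python3 -c "
from bench import ctrl
print(ctrl.job_done())"
```

```text
the job is handed in; nothing more can be done
None
```

The job is handed in, with no verdict shown: the hold-down arm is swung clear, and the clean pull head is held by its stud about 5.5–6 mm above the concrete, centred, square and level in the window with a clear gap on the three sides the camera could see (the fourth is inferred from the centring); to find that height I touched the head lightly (about 7 N) on the concrete once and raised it again.

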